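# Refit the burner cap and pan support of a gas stove

## Task

The parts of the little gas stove have been washed: put the burner back together. Set the round iron cap on the burner head and nudge it gently, never forcing it, until it drops over the locating pin and lies flat, then stand the pan support on the stove's top with all four feet down inside the raised edge. Leave the other things on the counter where they are.

Things in the scene. Friction and masses are not known exactly. Their poses are not given: they have to be found in the camera images.
- stove: Steel tabletop gas stove, fixed; top 172 mm square, 70 mm above the counter; control panel and knob at its -x side. Origin on the counter under the middle of the top. Carries the burner head; nothing of it is to be moved.
- stove_top (a point): Middle of the stove's top, 70 mm above the counter (axes of the stove). Round aluminium burner head near it: flange 74 mm wide, flat upper face 56 mm wide, 24 mm above the top; in the head's centre a brass pin 10 mm thick, 6.5 mm high. Head and pin are bolted down through slotted holes: firm, but up to 8 mm off this point in x and in y. Edge round the top: 6 mm high, 146 mm square inside.
- cap_centre (a point): Centre of the loose burner cap, 7.5 mm over its underside; z up. Dark iron disc 66 mm wide, 15 mm thick (rim upright for the lower 11.5 mm), 0.13 kg. In the middle of its flat underside a blind hole 12.6 mm wide, 9 mm deep. Lies hole down on the counter. Let go beside the pin it rides on it, leaning, its high side towards the pin; home, it lies flat on the head's face.
- support_ring (a point): Centre of the top ring of the loose iron pan support, 4.5 mm under its top; z up. 62 mm high, 0.28 kg; ring 56 mm outside, 40 inside, 9 mm tall. Four arms run from the ring along the diagonals of its x and y axes to four feet, which form a square parallel to x and y, 136 mm over the feet; so the ring can be gripped along x or y. It may stand on the stove at any quarter turn.
- pepper_mill: Bystander, loose: brown wooden pepper mill, 58 mm across, 160 mm tall; origin at its foot.
- salt_shaker: Bystander, loose: clear salt shaker, 44 mm across, 90 mm tall; origin at its foot.
- mug: Bystander, loose: cream mug, 78 mm across, 97 mm tall; origin at its foot.
- spice_jar: Bystander, loose: spice jar, 45 mm across, 98 mm tall; origin at its foot.
- glass_jar: Bystander, loose: glass jar with a dark lid, 76 mm across, 98 mm tall; origin at its foot.
- food_tin: Bystander, loose: food tin, 75 mm across, 58 mm tall; origin at its foot.

How it is judged:
On the way, in this order (a step that is already met when the one before it is completed fails the run):
1. the cap has dropped over the pin and lies flat on the burner head (z of cap_centre in the frame of stove_top between 0.029 and 0.0335 m and horizontal distance between cap_centre and stove_top below 0.016 m and angle between cap_centre's own z axis and vertical below 0.05 rad), for 0.3 s.
2. the pan support stands on the stove's top with its feet inside the edge (z of support_ring in the frame of stove_top between 0.055 and 0.0592 m and horizontal distance between support_ring and stove_top below 0.01 m and angle between support_ring's own z axis and vertical below 0.03 rad), for 0.2 s.
At the end, for the whole second after the job is handed in: the cap lies flat (within 0.05 rad) and fully down over the pin on the burner head, and the pan support stands level with all feet on the stove's top inside the edge (its centre within 10 mm of the top's middle) (all of step 1 and all of step 2); the robot touches nothing.
It fails at once if the cap is pressed, shoved or dropped on the stove with more than 20 N (contact force between burner_cap and stove above 20 N).
It fails at once if a bystander is moved by more than 30 mm (distance of any of pepper_mill, salt_shaker, mug, spice_jar, glass_jar, food_tin from where it was at the start of the episode above 0.03 m).
It also fails if it takes over 72 s, if anything falls off the work surface, if the arm or the gripper's body presses on something with over 40 N, if the wrist force passes 120 N, or if a joint passes its speed limit or range.

## Robot

A 7-joint arm with a two-finger parallel gripper is mounted at the origin on a cart in front of the work surface, level with it; the furniture and walls round the work are solid. World frame = base frame: x ahead of the robot, y to its left, z up, the work surface at z = 0. Lengths are in m, angles in rad, forces in N, time in s.
With the tool pointing down it reaches from about 0.425 to 0.95 m from the base axis. Payload 4.7 kg.
Tool frame: the origin (TCP) lies on the centre line of the jaws, within the pads' length; the fingertips stand robot.nose_length ahead of it and the grasp point (between the pads) lies 8 mm behind it (robot.nose_length is the distance from the TCP to the fingertips, in m); z points along the fingers, y is the line along which they close (so a half turn about z gives the same grasp; the last joint's range is limited). The gripper opens to 85 mm and grips with 20 to 120 N. Pads are 22 mm wide; open, the fingers measure 114 mm over their backs; the gripper's body (76 mm by 85 mm) begins 54 mm behind the grasp point. The pads swing forward as they close: fully open they stand 13 mm farther back than shut.
Start: joints at [-1.287, 0.469, -0.049, 1.532, 0.024, 1.141, -0.082], TCP at [0.208, 0.642, 0.211] pointing down, gripper open.
Joint ranges: [-2.59, 2.59], [-0.33, 1.99], [-1.39, 1.29], [0.1, 2.45], [-1.04, 4.18], [0.21, 1.99], [-2.66, 2.66]. Speed limits (rad/s): [2.57, 2.57, 3.14, 3.14, 3.14, 3.14, 3.14].

## Interface

Orientations are given as [roll, pitch, yaw] about the fixed x, y, z axes, in that order (R = Rz(yaw) Ry(pitch) Rx(roll)).
In Python, from plant import robot gives the robot as it stands. Calls block until the motion is done:
- robot.goto(position, orientation): joint-space move of the TCP to a pose.
- robot.move_straight(position, vel=0.15, attitude=None, contact_N=None): straight line of the TCP; attitude=None keeps the orientation; vel is the mean speed in m/s. With contact_N (N) it stops when the force on the tool has changed by that much, and returns True; else False.
- robot.move_joints(angles): joint-space move.
- robot.grip(opening, strength=None): opening from 0.0 (shut) to 1.0 (fully open); strength is the grip in N (None keeps the last); returns when the fingers have stopped.
- robot.sleep(seconds).
- robot.inverse_kinematics(position, orientation): joint angles nearest the present ones, or None.
- robot.sense(): the state.
- robot.grab_frame(name): name is "side" or "top"; returns a dict with "image" (400x640x3 uint8, red, green, blue), "range_z" (400x640 float32, m along the optical axis (not along the pixel's ray), 0 where there is no reading), "fx", "fy", "cx", "cy" (pixels), "dist_coeffs" ([k1, k2, p1, p2, k3] as OpenCV has them; the pictures are not rectified), "R" (3x3) and "t" (3): a world point X has camera coordinates R X + t. Camera axes: x right, y down, z forward; pixel columns grow to the right and rows downward; lengths in m; the calibration is good to about 2 mm. A picture is of the moment at which its call begins.
A pose or a line that the arm cannot do raises robot.IKError and nothing moves.
- robot.close_job(): hands the job in; it is judged then, once.
The state is a dict: "t": time; "joint_pos": joint angles; "joint_velocities": joint speeds; "effort": joint torques, N m; "tcp_pos": TCP position; "tcp_rot": TCP orientation; "wrist_force": force on the tool from outside, world axes, zero at the start; "torque": the same for the moment, N m; "opening": opening from 0.0 (shut) to 1.0 (fully open); "gripper_force": force on a finger pad.
Only numpy, scipy, OpenCV 4.12 (cv2) and the standard library are available. Lean on these libraries where they do the work, as an engineer would, in place of code of your own. Each camera call takes 0.05 s, during which the arm holds its last target. There are 200 camera calls.

## Working session

There is one attempt and no reset: what is moved stays moved. The work goes in short steps, each a Python script; the robot and the scene stay as the last script left them, time stands still between calls to the robot, and variables do not carry over. Pictures are saved under pics/ and viewed, at most 10 in all, crops included, and the job is handed in when it is done.

```bash
ls; mkdir -p pics
python3 - <<'E'
from plant import robot
import numpy as np,cv2,pickle
for n in("side","top"):
    f=robot.grab_frame(n); pickle.dump(f,open(n+"0.pkl","wb"))
    cv2.imwrite(f"pics/{n}0.png",f["image"][:,:,::-1])
    print(n,f["fx"],f["fy"],f["cx"],f["cy"],f["dist_coeffs"],np.round(f["R"],3).tolist(),np.round(f["t"],3), "cam",-np.array(f["R"]).T@f["t"], (f["range_z"]>0).mean())
print(robot.nose_length,robot.sense())
E
```

```text
pics
side 382.3277039097803 382.3277039097803 321.0060391601056 199.74666117217794 [-0.05838498  0.          0.          0.          0.        ] [[0.336, 0.942, 0.005], [0.773, -0.272, -0.573], [-0.539, 0.196, -0.819]] [-0.064 -0.405  1.429] cam [ 1.1047504  -0.33005572  0.93824049] 0.9813984375
top 463.37666093934394 463.37666093934394 322.13744993577484 197.9325152167881 [0.02070713 0.         0.         0.         0.        ] [[0.022, -1.0, 0.005], [-0.979, -0.022, -0.203], [0.203, -0.0, -0.979]] [-0.151  0.5    0.999] cam [ 0.29005931 -0.13962691  1.08053871] 0.99534765625
0.011 {'t': 0.1, 'joint_pos': array([-1.28693581,  0.46936729, -0.04862102,  1.53357788,  0.02410142,
        1.14101663, -0.08229209]), 'joint_velocities': array([-7.82412721e-04, -1.22487952e-03,  7.33120896e-05, -1.84527792e-03,
       -9.59537946e-04,  9.81999550e-04, -6.17494064e-05]), 'effort': array([ 7.12985366e-04, -5.11514854e+01, -4.70206118e-02, -2.38390946e+01,
        1.07660700e-02,  4.42541874e-03, -1.90754940e-05]), 'tcp_pos': array([0.20748693, 0.64172105, 0.20976066]), 'tcp_rot': array([-3.13980996e+00,  5.25293896e-05,  2.82889304e+00]), 'wrist_force': array([ 0.03526819,  1.02231309, -0.12283174]), 'torque': array([-0.03651258, -0.0077301 , -0.03954475]), 'gripper_force': 0.0, 'opening': 0.9971889468653415}
```

View pics/side0.png

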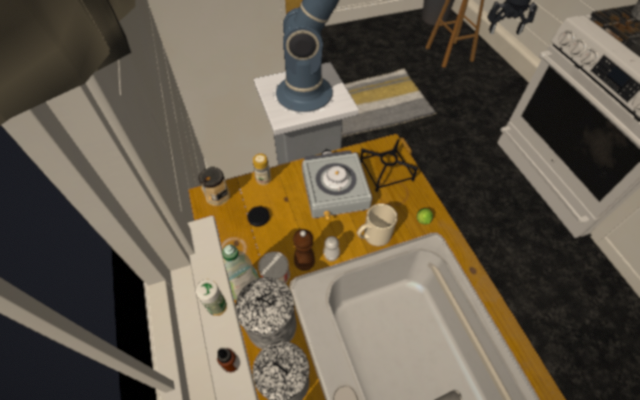

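View pics/top0.png

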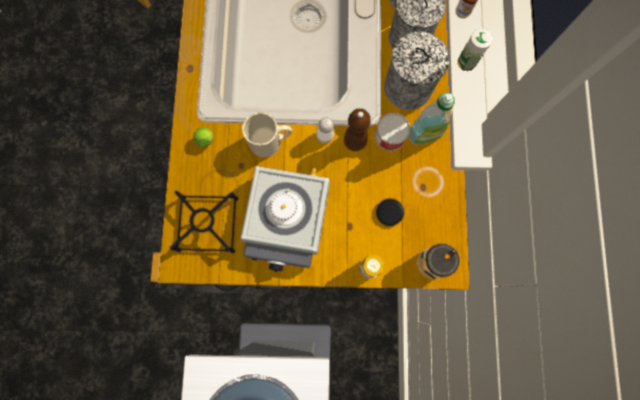

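The side view shows the stove at about (337,180), the cap at (259,215) and the support at (390,160). The top view shows the stove head at (285,208), the cap at (390,212), and the support ring at (202,220) with feet near (178,192), (237,197), (233,250) and (173,247). I'll crop both views for detail.

```bash
cat > h.py <<'E'
import numpy as np,cv2,pickle
def K(f): return np.array([[f["fx"],0,f["cx"]],[0,f["fy"],f["cy"]],[0,0,1]])
def ray(f,p):
    u=cv2.undistortPoints(np.array([[p]],float),K(f),np.array(f["dist_coeffs"]))[0,0]
    R=np.array(f["R"]);return -R.T@np.array(f["t"]),R.T@np.array([u[0],u[1],1])
def plane(f,p,z):
    c,d=ray(f,p);return c+d*(z-c[2])/d[2]
def tri(fa,pa,fb,pb):
    c1,d1=ray(fa,pa);c2,d2=ray(fb,pb);d1/=np.linalg.norm(d1);d2/=np.linalg.norm(d2)
    s=np.linalg.lstsq(np.c_[d1,-d2],c2-c1,rcond=None)[0]
    a,b=c1+s[0]*d1,c2+s[1]*d2;return (a+b)/2,np.linalg.norm(a-b)
def proj(f,X): return cv2.projectPoints(np.array(X,float).reshape(-1,1,3),cv2.Rodrigues(np.array(f["R"]))[0],np.array(f["t"],float),K(f),np.array(f["dist_coeffs"]))[0][:,0]
def rpts(f,box):
    "world points by range for box (c0,r0,c1,r1)"
    c0,r0,c1,r1=box;v,u=np.mgrid[r0:r1,c0:c1];z=f["range_z"][r0:r1,c0:c1].ravel()
    q=cv2.undistortPoints(np.c_[u.ravel(),v.ravel()].astype(float).reshape(-1,1,2),K(f),np.array(f["dist_coeffs"]))[:,0]
    P=np.c_[q*z[:,None],z];R=np.array(f["R"]);return (P-np.array(f["t"]))@R,v.ravel(),u.ravel()
E
python3 - <<'E'
from h import *
fs=pickle.load(open("side0.pkl","rb"));ft=pickle.load(open("top0.pkl","rb"))
def blob(f,box,test):
    c0,r0,c1,r1=box;im=f["image"][r0:r1,c0:c1].astype(int);m=test(im).astype(np.uint8)
    n,l,s,c=cv2.connectedComponentsWithStats(m);k=1+s[1:,4].argmax();return c[k]+[c0,r0],s[k]
dark=lambda im: im.max(2)<50
a=blob(ft,(365,190,415,235),dark);b=blob(fs,(235,195,285,235),dark);print("cap",a,b)
print(tri(ft,a[0],fs,b[0]),plane(ft,a[0],.013),plane(fs,b[0],.013))
P,v,u=rpts(ft,(360,185,420,240));m=(P[:,2]>.008)&(P[:,2]<.03);print("cap range",P[m].mean(0),np.percentile(P[m],[1,50,99],axis=0))
P,v,u=rpts(ft,(240,160,335,270));m=(abs(P[:,2]-.07)<.012);print("stove range",np.percentile(P[m],[1,50,99],axis=0).round(4))
m=(P[:,2]>.088)&(P[:,2]<.098);print("face",np.percentile(P[m],[1,50,99],axis=0).round(4),P[m].mean(0),m.sum())
P,v,u=rpts(ft,(160,180,250,260));m=(P[:,2]>.05)&(P[:,2]<.07);print("sup range",np.percentile(P[m],[1,50,99],axis=0).round(4),m.sum())
A=cv2.resize(ft["image"][160:280,160:340],None,fx=4.4,fy=4.4,interpolation=2);cv2.imwrite("pics/ct.png",A[:,:,::-1])
A=cv2.resize(fs["image"][130:225,290:430],None,fx=5.7,fy=5.7,interpolation=2);cv2.imwrite("pics/cs.png",A[:,:,::-1])
E
```

```text
cap (array([388.89183673, 212.16122449]), array([ 12,  10,  25,  25, 490], dtype=int32)) (array([258.36241611, 215.80536913]), array([ 13,  12,  21,  19, 298], dtype=int32))
(array([ 0.48279466, -0.29744449,  0.00358233]), np.float64(0.0015069730789196568)) [ 0.48096602 -0.2968019   0.013     ] [ 0.48927092 -0.29705098  0.013     ]
cap range [ 0.48268959 -0.29932211  0.01563848] [[ 0.45250809 -0.32974618  0.00989425]
 [ 0.48296319 -0.29916501  0.01566529]
 [ 0.51446146 -0.26896139  0.02066045]]
stove range [[ 0.3837 -0.1477  0.0591]
 [ 0.4671 -0.0623  0.072 ]
 [ 0.5604  0.0268  0.0797]]
face [[ 0.4485 -0.0839  0.0899]
 [ 0.4747 -0.0583  0.0947]
 [ 0.5014 -0.0316  0.0978]] [ 0.47514235 -0.05797798  0.09452241] 495
sup range [[0.3729 0.0187 0.051 ]
 [0.4342 0.1136 0.0617]
 [0.5101 0.1903 0.0675]] 864
```

View pics/ct.png

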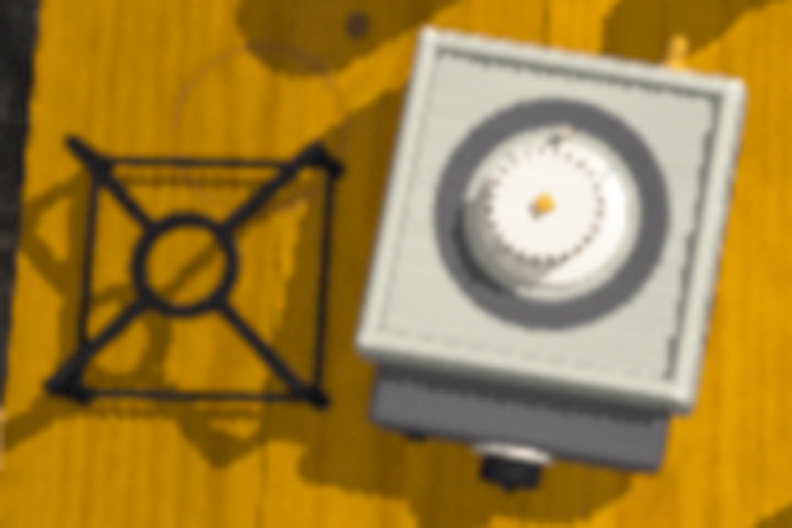

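View pics/cs.png

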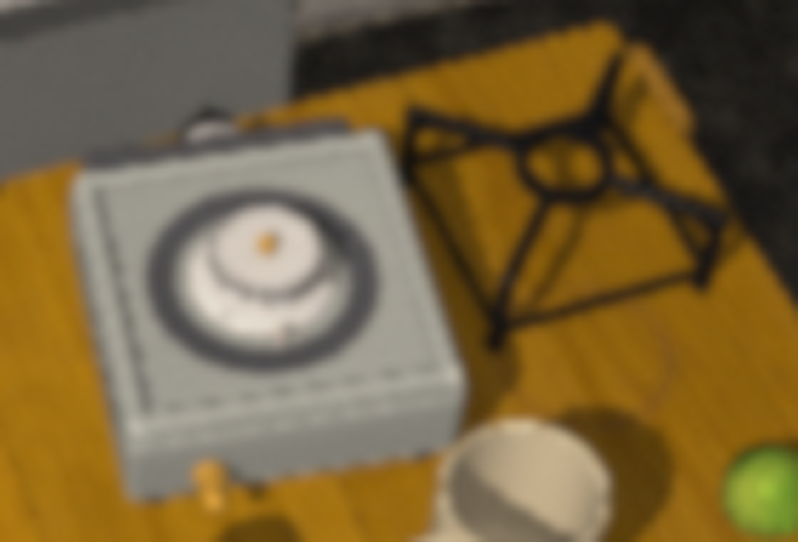

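The top crop shows the pin at (543,203), the stove's outer corners near (428,30), (745,85), (690,408) and (360,350), and the ring at (186,265). In the side crop the pin is at (267,243) and the ring at (565,163). Next I'll triangulate these points and fit the yaws.

Run:
```python
from h import *
fs=pickle.load(open("side0.pkl","rb"));ft=pickle.load(open("top0.pkl","rb"))
def pin(f,box):
    c0,r0,c1,r1=box;im=f["image"][r0:r1,c0:c1].astype(float);w=np.clip(im[...,0]-im[...,2]-40,0,None)
    v,u=np.mgrid[r0:r1,c0:c1];return np.array([(w*u).sum(),(w*v).sum()])/w.sum()
pt,ps=pin(ft,(276,199,290,213)),pin(fs,(329,166,344,179))
print("pin",pt,ps,tri(ft,pt,fs,ps),plane(ft,pt,.099),plane(fs,ps,.099))
# ring hole: inner non-dark blob inside ring
def hole(f,seed,box):
    c0,r0,c1,r1=box;im=cv2.resize(f["image"][r0:r1,c0:c1],None,fx=6,fy=6,interpolation=2)
    m=(im[...,0]<75).astype(np.uint8)
    n,l,s,c=cv2.connectedComponentsWithStats(1-m,connectivity=4)
    k=l[int((seed[1]-r0)*6),int((seed[0]-c0)*6)];cn=cv2.findContours((l==k).astype(np.uint8),0,1)[0][0]
    hull=cv2.convexHull(cn);e=cv2.fitEllipse(hull) ;return (np.array(e[0])+.5)/6-.5+[c0,r0],np.array(e[1])/6
ht,hs=hole(ft,(201,218),(180,195,225,245)),hole(fs,(388,161),(370,140,410,180))
print("ring",ht,hs,tri(ft,ht[0],fs,hs[0]),plane(ft,ht[0],.0575),plane(fs,hs[0],.0575))
# corners of stove rim, refined by lines fitted on rim edge from range
for n,f,box,cb in(("top",ft,(235,155,345,280),(160,180,250,260)),("side",fs,(290,140,380,225),(355,130,430,200))):
    P,v,u=rpts(f,box);m=(P[:,2]>.066)&(P[:,2]<.085)&(P[:,0]>.375);r=cv2.minAreaRect(P[m][:,:2].astype(np.float32)*1000);print(n,"stove",r)
    P,v,u=rpts(f,cb);m=(P[:,2]>.04)&(P[:,2]<.07);Q=P[m];r=cv2.minAreaRect(Q[:,:2].astype(np.float32)*1000);print(n,"support",r)
    c=plane(ft,ht[0],.0575)[:2];d=Q[:,:2]-c;rr=np.hypot(*d.T);k=rr<.034;print("ring mean",Q[k].mean(0),np.percentile(Q[k][:,2],[5,50,95]))
    k=(rr>.04)&(rr<.1);a=np.angle(np.mean(np.exp(4j*np.arctan2(d[k,1],d[k,0]))))/4;print("arm dir",np.degrees(a),k.sum())
# stove rim by clicked corners
C=(np.array([(428,30),(745,85),(690,408),(360,350)])+.5)/4.4-.5+[160,160]
W=np.array([plane(ft,p,.076)[:2] for p in C]);print("clicked",W.mean(0),[np.degrees(np.arctan2(*(W[(i+1)%4]-W[i])[::-1])).round(1) for i in range(4)],[np.linalg.norm(W[(i+1)%4]-W[i]).round(4) for i in range(4)])
```

```text
pin [283.23529412 205.80627451] [336.18925234 172.37850467] (array([ 0.47514215, -0.05599159,  0.09514207]), np.float64(0.00047285211411925875)) [ 0.47435362 -0.05654776  0.099     ] [ 0.47805895 -0.05700986  0.099     ]
ring (array([201.69731394, 219.86223094]), array([17.99944687, 19.40694555])) (array([388.76782735, 158.64144897]), array([ 7.84089851, 13.21705246])) (array([0.4470036 , 0.12865996, 0.05373757]), np.float64(0.0012138911615334697)) [0.44624166 0.127075   0.0575    ] [0.44983601 0.12735418 0.0575    ]
top stove ((475.5648193359375, -59.659393310546875), (168.24798583984375, 168.08767700195312), 81.71781921386719)
top support ((441.20294189453125, 105.96492004394531), (144.83230590820312, 175.593994140625), 0.051116570830345154)
ring mean [0.44684107 0.1267344  0.06188324] [0.05754636 0.06213176 0.06540895]
arm dir -44.59298283372103 408
side stove ((521.3622436523438, -58.55573272705078), (173.43942260742188, 261.4054260253906), 82.57798767089844)
side support ((475.04681396484375, 83.04871368408203), (186.10049438476562, 226.7997283935547), 1.2291457653045654)
ring mean [0.44701357 0.12703829 0.05903669] [0.05226243 0.05971229 0.06286546]
arm dir -44.881260521192296 230
clicked [ 0.47255514 -0.06084583] [np.float64(-98.8), np.float64(171.7), np.float64(81.3), np.float64(-8.7)] [np.float64(0.164), np.float64(0.1657), np.float64(0.1653), np.float64(0.1661)]
```

Run:
```python
from plant import robot
import numpy as np
pi=np.pi
for nm,p in(("cap",(.483,-.2985,.02)),("stove",(.475,-.057,.13)),("sup",(.447,.1275,.06))):
  for d in(-180,-90,-8.5,0,81.5,90,171.5):
    q=robot.inverse_kinematics(list(p),[pi,0,np.radians(d)]); print(nm,d,None if q is None else np.round(q,2))
y=np.radians(90)
robot.grip(.88,20)
robot.goto([.483,-.2985,.16],[pi,0,y]);print(robot.sense()["t"])
robot.move_straight([.483,-.2985,.035],vel=.12)
c=robot.move_straight([.483,-.2985,-.015],vel=.03,contact_N=4)
s=robot.sense();print(c,s["t"],s["tcp_pos"],s["wrist_force"],s["opening"])
```

```text
cap -180 [ 0.    0.62  0.65  1.98 -0.55  0.73  2.56]
cap -90 [-0.26  0.84  1.1   1.99 -0.96  0.95 -1.79]
cap -8.5 [-0.16  0.72  0.91  1.99 -0.79  0.83 -0.52]
cap 0 [-0.16  0.72  0.91  1.99 -0.79  0.83 -0.37]
cap 81.5 [-0.09  0.66  0.79  1.98 -0.68  0.77  0.95]
cap 90 [-0.07  0.65  0.75  1.98 -0.64  0.76  1.07]
cap 171.5 [-0.02  0.62  0.68  1.98 -0.58  0.74  2.43]
stove -180 [-0.42  0.27  0.54  2.1  -0.19  0.82  1.8 ]
stove -90 [-0.85  0.43  1.13  2.12 -0.5   0.9  -2.57]
stove -8.5 [-0.77  0.37  1.    2.11 -0.41  0.87 -1.24]
stove 0 [-0.76  0.36  0.99  2.11 -0.4   0.86 -1.1 ]
stove 81.5 [-0.6   0.3   0.76  2.11 -0.28  0.83  0.18]
stove 90 [-0.58  0.3   0.74  2.11 -0.27  0.83  0.32]
stove 171.5 [-0.44  0.27  0.56  2.1  -0.19  0.82  1.66]
sup -180 [-0.49  0.34  0.14  2.17 -0.08  0.64  1.28]
sup -90 [ 0.53  0.64 -1.18  2.12  0.78  0.91  2.04]
sup -8.5 [-0.9   0.4   0.66  2.19 -0.39  0.67 -1.69]
sup 0 [-0.89  0.39  0.65  2.19 -0.38  0.67 -1.55]
sup 81.5 [-0.71  0.36  0.41  2.18 -0.23  0.65 -0.28]
sup 90 [-0.69  0.35  0.39  2.18 -0.22  0.64 -0.15]
sup 171.5 [-0.51  0.34  0.17  2.17 -0.1   0.64  1.15]
3.7917
False 6.8 [ 0.48311925 -0.29855402 -0.01484147] [-0.82146345  0.63492394  0.04686876] 0.8795890226486605
```

Run:
```python
from plant import robot
from h import *
f=robot.grab_frame("side"); A=cv2.resize(f["image"][140:250,200:330],None,fx=5,fy=5,interpolation=2);cv2.imwrite("pics/g1.png",A[:,:,::-1])
print(robot.sense()["tcp_pos"],robot.sense()["tcp_rot"])
for z in(0,-.015):print((proj(f,[[.483,-.2985,z]])-[200,140])*5)
```

```text
[ 0.48308483 -0.29855395 -0.014839  ] [3.14131652e+00 9.81287607e-05 1.57078212e+00]
[[289.62882034 383.19736376]]
[[292.9633283  396.90139095]]
```

View pics/g1.png

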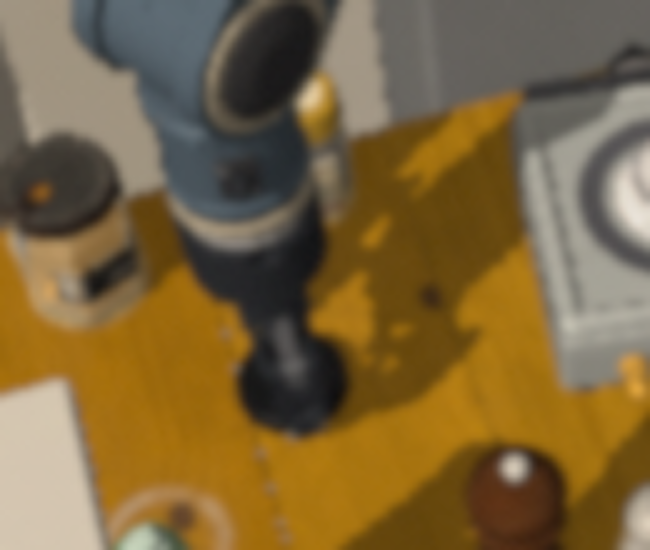

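The picture shows the gripper straddling the cap at (293,385), low over the counter with no contact. I'll check the counter height by range and keep descending carefully.

Run:
```python
from plant import robot
from h import *
for n,b in(("top",(340,205,370,235)),("side",(280,205,300,225))):
    P,_,_=rpts(pickle.load(open(n+"0.pkl","rb")),b);print(n,np.median(P,0))
f0=robot.sense()
c=robot.move_straight([.483,-.2985,-.03],vel=.02,contact_N=4)
s=robot.sense();print(c,s["t"],s["tcp_pos"],s["wrist_force"],s["opening"])
```

```text
top [ 0.4632296  -0.21637897  0.00085298]
side [ 0.50579642 -0.20947237 -0.00214501]
True 7.5667 [ 0.48276069 -0.29834381 -0.02978248] [-0.46941128 -0.04738342  3.82145162] 0.8841602613977922
```

Run:
```python
from plant import robot
from h import *
def st(m):
    s=robot.sense();print(m,round(s["t"],2),s["tcp_pos"].round(4),s["wrist_force"].round(2),round(s["opening"],4),s["gripper_force"])
p=[.483,-.2985]
robot.move_straight(p+[-.025],vel=.05);st("up")
robot.grip(.5,20);st("grip1")
f=robot.grab_frame("side"); A=cv2.resize(f["image"][160:240,210:310],None,fx=7,fy=7,interpolation=2);cv2.imwrite("pics/g2.png",A[:,:,::-1])
P,v,u=rpts(f,(235,190,290,240))
for r in range(196,236,3):
    k=(v==r)&(u==258);print(r,P[k].round(3))
```

```text
up 7.83 [ 0.4832 -0.2986 -0.0248] [-0.48  0.15 -0.5 ] 0.881 0.0
grip1 8.08 [ 0.4829 -0.2984 -0.0247] [-1.44  0.37  5.23] 0.77 20.973518087237153
196 [[ 0.518 -0.288  0.145]]
199 [[ 0.518 -0.289  0.132]]
202 [[ 0.52  -0.291  0.122]]
205 [[ 0.521 -0.293  0.11 ]]
208 [[ 0.526 -0.295  0.105]]
211 [[ 0.538 -0.298  0.108]]
214 [[ 0.545 -0.3    0.105]]
217 [[ 0.552 -0.302  0.102]]
220 [[ 0.55  -0.304  0.086]]
223 [[ 0.549 -0.306  0.07 ]]
226 [[ 0.55  -0.308  0.057]]
229 [[ 0.523 -0.309 -0.002]]
232 [[ 0.533 -0.311 -0.   ]]
235 [[ 0.542 -0.313 -0.001]]
```

View pics/g2.png

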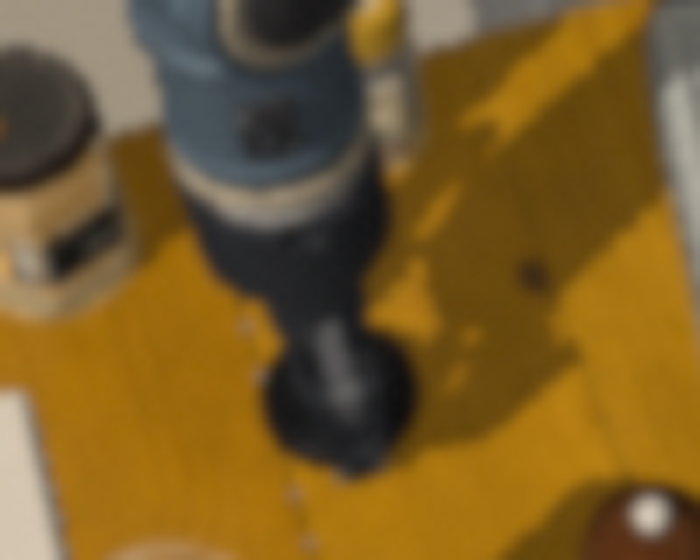

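The picture shows the cap held between the fingers at about (340,400), and the opening of 0.770 (65.5 mm) agrees. Next I'll re-grip at 90° to centre the cap in the other axis, lift it and probe for the pin.

```bash
cat > r.py <<'E'
from plant import robot
import numpy as np
pi=np.pi
def st(m):
    s=robot.sense();print(m,round(s["t"],2),s["tcp_pos"].round(4),s["wrist_force"].round(2),round(s["opening"],4),round(float(s["gripper_force"]),1));return s
def down(y): return [pi,0,y]
E
python3 - <<'E'
from r import *
p=[.483,-.2985]
robot.grip(.9);robot.move_straight(p+[-.0215],vel=.05)
robot.goto(p+[-.0215],down(0));st("rot")
robot.grip(.5,30);st("grip2")
robot.move_straight(p+[.12],vel=.15);st("lift")
q=[.4753,-.0568]
robot.goto(q+[.13],down(0))
robot.move_straight(q+[.088],vel=.08);b=st("above")
pts=[(0,0)]+[(1.6*np.cos(a),1.6*np.sin(a)) for a in np.arange(6)*pi/3]+[(3.1*np.cos(a),3.1*np.sin(a)) for a in np.arange(12)*pi/6]
for dx,dy in pts:
    x=[q[0]+dx/1000,q[1]+dy/1000]
    robot.move_straight(x+[.083],vel=.05)
    c=robot.move_straight(x+[.0725],vel=.02,contact_N=3)
    s=st(f"probe {dx:.1f} {dy:.1f} {c}")
    if s["tcp_pos"][2]<.0752: print("IN");break
    if s["t"]>35: break
E
```

```text
rot 9.8 [ 0.483  -0.2984 -0.0216] [-0.33  0.6  -0.14] 0.8994 0.0
grip2 10.07 [ 0.483  -0.2984 -0.021 ] [-1.27  2.26  5.01] 0.7598 32.4
lift 11.17 [ 0.4825 -0.2979  0.1191] [-0.79 -0.43 -0.2 ] 0.7535 33.4
above 12.8 [ 0.4754 -0.0573  0.088 ] [-1.06 -0.4  -1.68] 0.7568 33.4
probe 0.0 0.0 True 13.57 [ 0.4753 -0.0565  0.0729] [-1.85  0.33  4.8 ] 0.757 34.1
IN
```

Run:
```python
from r import *
s=st("now");p=s["tcp_pos"].copy();p[2]=.0729
for d in([1,0],[-1,0],[0,1],[0,-1]):
    t=p.copy();t[:2]+=np.array(d)*.003
    c=robot.move_straight(list(t),vel=.01,contact_N=3);st(f"nudge {d} {c}")
    robot.move_straight(list(p),vel=.03)
st("back")
from h import *
for n in("side","top"):
    f=robot.grab_frame(n);pickle.dump(f,open(n+"1.pkl","wb"))
f=pickle.load(open("side1.pkl","rb"));A=cv2.resize(f["image"][130:225,290:400],None,fx=6,fy=6,interpolation=2);cv2.imwrite("pics/g3.png",A[:,:,::-1])
```

```text
now 13.57 [ 0.4753 -0.0565  0.0729] [-1.85  0.33  4.8 ] 0.757 34.1
nudge [1, 0] True 13.81 [ 0.4752 -0.0565  0.0729] [-0.5   0.11  4.01] 0.7567 34.1
nudge [-1, 0] True 14.28 [ 0.4751 -0.0565  0.0729] [ 0.36 -0.35  2.54] 0.7595 33.9
nudge [0, 1] True 14.76 [ 0.4753 -0.056   0.0729] [0.9  0.79 3.88] 0.7563 33.9
nudge [0, -1] True 15.27 [ 0.4753 -0.0566  0.0729] [-0.56  0.66  3.4 ] 0.7571 34.0
back 15.52 [ 0.4753 -0.0566  0.0729] [-0.09  1.17  4.45] 0.7555 34.0
```

View pics/g3.png

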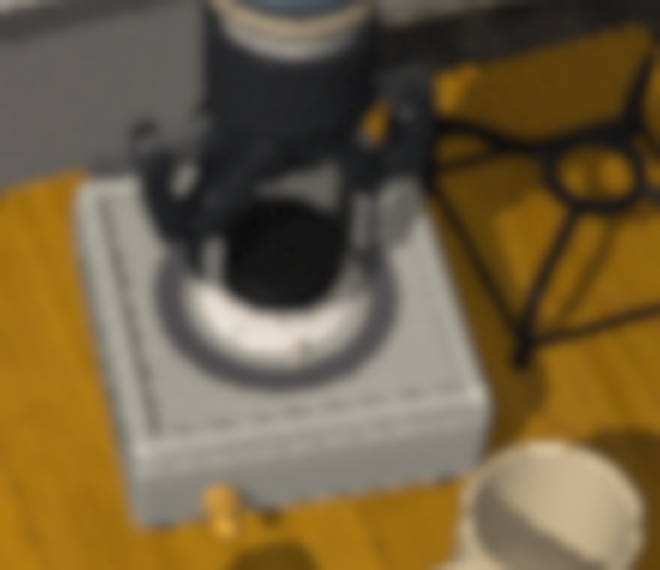

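The picture shows the cap held over the burner head at (285,255), with a finger on each side. I'll release it, move clear and check.

Run:
```python
from r import *
from h import *
robot.grip(.95);st("open")
robot.move_straight([.4753,-.0566,.16],vel=.15)
robot.goto([.447,.127,.16],down(pi/2));st("over support")
for n in("side","top"):
    f=robot.grab_frame(n);pickle.dump(f,open(n+"2.pkl","wb"))
    c=proj(f,[[.4753,-.0566,.109]])[0].astype(int);P,v,u=rpts(f,(c[0]-25,c[1]-25,c[0]+25,c[1]+25))
    im=f["image"][v,u].max(1);m=(P[:,2]>.098)&(P[:,2]<.125)&(im<70)
    A=np.c_[P[m][:,:2]-P[m][:,:2].mean(0),np.ones(m.sum())];k=np.linalg.lstsq(A,P[m][:,2],rcond=None)[0]
    print(n,m.sum(),P[m].mean(0).round(4),"tilt",k.round(4),"px",u[m].mean(),v[m].mean(), np.percentile(P[m][:,2],[5,50,95]).round(4))
f=pickle.load(open("side2.pkl","rb"));A=cv2.resize(f["image"][130:225,290:400],None,fx=6,fy=6,interpolation=2);cv2.imwrite("pics/g4.png",A[:,:,::-1])
```

```text
open 15.93 [ 0.475  -0.0565  0.0727] [-1.08  0.1   0.45] 0.952 0.0
over support 17.57 [0.4468 0.1259 0.1595] [ 0.85 -0.23  0.52] 0.9466 0.0
side 323 [ 0.4793 -0.0591  0.1062] tilt [-0.0394  0.0209  0.1062] px 335.75541795665634 171.30340557275542 [0.1014 0.1065 0.1095]
top 633 [ 0.4722 -0.0578  0.1093] tilt [ 0.016  -0.0135  0.1093] px 283.4123222748815 205.95102685624013 [0.1061 0.1094 0.1121]
```

View pics/g4.png

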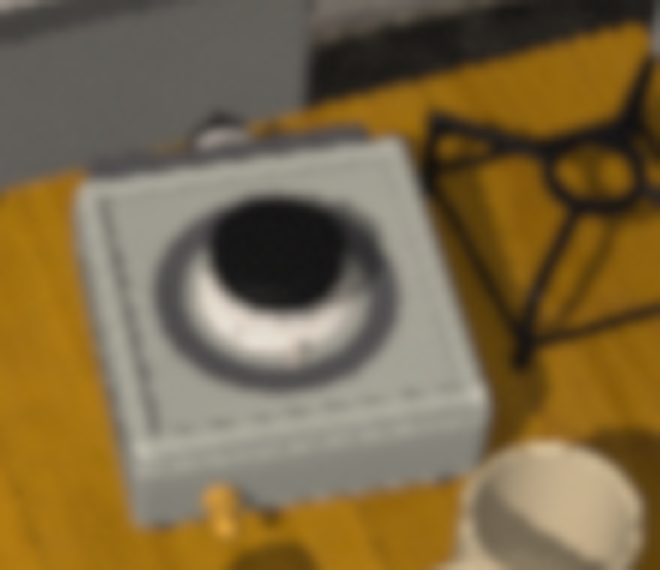

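The picture shows the cap seated at (280,250) on the head. Its top measures 109 mm with only small tilt, so it is home and flat. Now the pan support.

Run:
```python
from r import *
from h import *
p=[.447,.1273]
robot.grip(.82)
robot.move_straight(p+[.06],vel=.12)
c=robot.move_straight(p+[.027],vel=.05,contact_N=6);st(f"at ring {c}")
robot.grip(.3,60);st("grip")
z0=robot.sense()["tcp_pos"][2]
robot.move_straight(p+[.19],vel=.12);st("lift")
robot.goto([.4748,-.0602,.19],down(np.radians(81.3)));st("over stove")
for n in("side","top"):
    f=robot.grab_frame(n);pickle.dump(f,open(n+"3.pkl","wb"))
A=np.vstack([cv2.resize(pickle.load(open(n+"3.pkl","rb"))["image"][r:r+100,c:c+140],None,fx=3,fy=3,interpolation=2) for n,r,c in(("side",110,270),("top",150,220))]);cv2.imwrite("pics/g5.png",A[:,:,::-1])
```

```text
at ring False 19.74 [0.4471 0.1272 0.027 ] [ 0.14 -0.01  0.05] 0.8154 0.0
grip 20.04 [0.4472 0.1273 0.0277] [-2.67 -0.35  6.66] 0.6287 62.4
lift 21.55 [0.4465 0.1271 0.1894] [-0.46 -0.17 -3.21] 0.6349 63.5
over stove 22.33 [ 0.4746 -0.06    0.1896] [ 0.65  0.73 -2.21] 0.6361 63.5
```

View pics/g5.png

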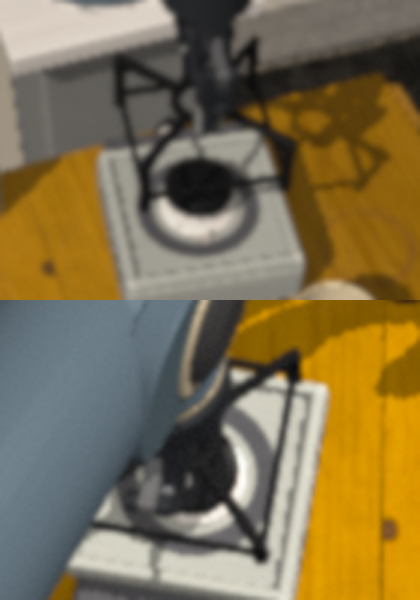

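The picture shows the support held level over the stove in both halves, with its sides parallel to the edge. Lowering it now with contact sensing.

Run:
```python
from r import *
from h import *
q=[.4748,-.0602]
robot.move_straight(q+[.112],vel=.1);st("near")
c=robot.move_straight(q+[.094],vel=.02,contact_N=4);s=st(f"down {c}")
z=s["tcp_pos"][2]
if z>.1: print("on the edge?")
else:
    robot.grip(.82);robot.move_straight(q+[.2],vel=.12)
    robot.goto([.35,.35,.25],down(np.radians(81)));st("clear")
    for n in("side","top"):
        f=robot.grab_frame(n);pickle.dump(f,open(n+"4.pkl","wb"))
        P,v,u=rpts(f,tuple(np.r_[proj(f,[[q[0],q[1],.128]])[0]-45,proj(f,[[q[0],q[1],.128]])[0]+45].astype(int)))
        r=np.hypot(P[:,0]-q[0],P[:,1]-q[1]);m=(P[:,2]>.12)&(P[:,2]<.15)&(r<.032);print(n,"ring",P[m].mean(0),np.percentile(P[m][:,2],[50,95]),m.sum())
        m=(P[:,2]>.115)&(P[:,2]<.145)&(r<.1);A=np.c_[P[m][:,:2]-q,np.ones(m.sum())];print("tilt",np.linalg.lstsq(A,P[m][:,2],rcond=None)[0])
    A=np.vstack([cv2.resize(pickle.load(open(n+"4.pkl","rb"))["image"][r:r+90,c:c+120],None,fx=3.3,fy=3.3,interpolation=2) for n,r,c in(("side",130,280),("top",160,230))]);cv2.imwrite("pics/g6.png",A[:,:,::-1])
```

```text
near 23.37 [ 0.4753 -0.0604  0.1125] [ 1.15 -0.66 -2.16] 0.6329 63.5
down True 24.06 [ 0.4747 -0.0601  0.0977] [-0.94 -0.11  4.89] 0.6341 64.2
clear 26.97 [0.3508 0.3488 0.2499] [ 0.68 -0.12  0.65] 0.8214 0.0
side ring [ 0.476599   -0.05942778  0.1285245 ] [0.12916108 0.13210562] 186
tilt [-0.00811044  0.0008606   0.12800944]
top ring [ 0.47523796 -0.06030679  0.1324615 ] [0.13261816 0.13557891] 324
tilt [ 0.00198495 -0.00066441  0.13192564]
```

```bash
ls pics
```

```text
cs.png
ct.png
g1.png
g2.png
g3.png
g4.png
g5.png
g6.png
side0.png
top0.png
```

View pics/g6.png

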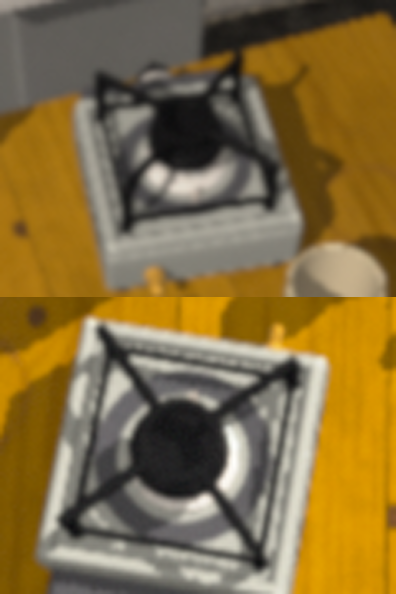

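The picture shows the support standing square inside the edge, with feet near (105,335), (290,372), (260,562) and (70,522) in the lower half. The cap is under the ring, and the level checks agree. Handing in.

```bash
python3 -c "
from plant import robot
print(robot.close_job())"
```

```text
the job is handed in; nothing more can be done
None
```

The burner is back together and the job is handed in at about 27 s of the 72 s: by the last camera checks the cap lies flat on the head, the pan support stands level inside the edge, and the arm was clear (no verdict was returned).

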